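# Build a burn-test crib on the balance and log its weight

### The arm

A 7-joint arm with a two-finger parallel gripper is mounted at the origin on the work surface. World frame = base frame: x ahead of the robot, y to its left, z up, the work surface at z = 0. Lengths are in m, angles in rad, forces in N, time in s.
With the tool pointing down it reaches from about 0.4 to 0.85 m from the base axis. Payload 10.4 kg.
Tool frame: the origin (TCP) lies midway between the tips of the shut fingers; the grasp point (between the pads) lies 19 mm behind it; z points along the fingers, y is the line along which they close (so a half turn about z gives the same grasp; the last joint's range is limited). The gripper opens to 87 mm and grips with 3 to 60 N. Pads are 19 mm wide; open, the fingers measure 117 mm over their backs; the gripper's body (75 mm by 190 mm) begins 51 mm behind the grasp point.
Start: joints at [-1.203, 0.332, -0.065, 1.46, 0.022, 1.35, -0.088], TCP at [0.238, 0.578, 0.223] pointing down, gripper open.
Joint ranges: [-2.6, 2.6], [-0.5, 2.12], [-1.47, 1.34], [0.16, 2.42], [-1.27, 4.41], [0.06, 2.06], [-2.6, 2.6]. Speed limits (rad/s): [2.22, 2.22, 2.79, 2.79, 3.14, 3.14, 3.14].

### API

Orientations are given as a unit quaternion [x, y, z, w].
In Python, from bench import r gives the robot as it stands.
- The arm moves only by the tool arm_command, never from a script. Its argument "moves" is one flat list of numbers, 4 for each row, row after row: the shift along the tool's x, y, z in cm, then the turn about the tool's z in degrees. A call has 1 to 12 rows; each row shifts and turns the commanded pose from where the row before left it, along the tool's axes as they then stand; what a row does not reach is not made up. A row lasts 1/12 s, in which the tool goes at most 41.7 mm and 7.16 degrees, less where a joint would pass 70% of its speed; a pose out of reach is approached as far as the arm can. A call with a gripper value outside its range is refused whole. "fingers" is the opening in per cent of the stroke, from 0 (shut) to 100 (fully open), set as the call begins (left out, the last holds). The fingers move at their own pace and stop on an object; "squeeze" is the grip in N (left out, the last holds). Time passes only in rows, so rows that do not move let the fingers close. It gives the time, the measured TCP pose, the force, the opening and the grip force at its end, in the units of the state.
- r.read_state(): the state, without advancing time (a new reading comes with each control period).
- r.camera(name): name is "scene" or "top"; returns the picture (480x640x3 uint8, red, green, blue); there is no depth.
- r.camera_info(name): a dict with "fx", "fy", "cx", "cy" (pixels), "origin" and "attitude" of the camera in the world. Camera axes: x right, y up, looking along -z (the intrinsics and any distortion apply to the point x, -y, -z); pixel columns grow to the right and rows downward; lengths in m; the calibration is good to about 2 mm. A picture is of the moment at which its call begins. camera_info takes no time and is no camera call.
- r.close_job(): hands the job in; it is judged then, once.
The state is a dict: "time": time; "joint_positions": joint angles; "joint_vel": joint speeds; "joint_torque": joint torques, N m; "ee_pos": TCP position; "eef_rot": TCP orientation; "ft_force": force on the tool from outside, world axes, zero at the start; "torque": the same for the moment, N m; "width": finger opening in m; "grip_force": force on a finger pad.
Only numpy, scipy, OpenCV 4.12 (cv2) and the standard library are available. Lean on these libraries where they do the work, as an engineer would, in place of code of your own. Each camera call takes 0.05 s, during which the arm holds its last target. There are 200 camera calls.

### The job

Finish the half-built wooden burn-test crib on the balance with full-length sticks from the tray: the second layer still lacks its front stick, which goes across the two base sticks, flush with their front ends, to match the one at the back; then lay a third pair on top, one directly above each base stick, so that the crib stands square and even, three layers of two. Set each stick down rather than dropping it, leave the sticks already laid where they are, and do not use or shift the short off-cut, the bottles or the calculator. When the crib is complete and you have let go of it, press the wide oblong key on the balance's front panel all the way down to log the weight, and let it come back up.

Things in the scene. Friction and masses are not known exactly. Their poses are not given: they have to be found in the camera images.
- stick1: planed softwood stick with square section, 18 x 18 x 130 mm, pale wood; one of three alike lying apart, roughly side by side, in the white tray; any of them may go to any place; about 21 g (varies); origin at its very centre (9 mm above what it lies on), x axis along its length, z up at the start
- stick2: planed softwood stick with square section, 18 x 18 x 130 mm, pale wood; one of three alike lying apart, roughly side by side, in the white tray; any of them may go to any place; about 21 g (varies); origin at its very centre (9 mm above what it lies on), x axis along its length, z up at the start
- stick3: planed softwood stick with square section, 18 x 18 x 130 mm, pale wood; one of three alike lying apart, roughly side by side, in the white tray; any of them may go to any place; about 21 g (varies); origin at its very centre (9 mm above what it lies on), x axis along its length, z up at the start
- base1: base-layer stick already on the pan, on its right side (balance -y): 18 x 18 x 130 mm, pale wood, loose, about 21 g; origin at its very centre (9 mm above what it lies on), x axis along its length, z up at the start, y towards base2. base1 and base2 lie along the balance's x within 0.02 rad, centre lines 112 mm apart (within 4 mm): the crib is 130 mm square
- base2: the other base-layer stick on the pan, on its left side (balance +y), 18 x 18 x 130 mm, loose; axes as base1; origin at its very centre (9 mm above what it lies on), x axis along its length, z up at the start
- offcut: short off-cut of the same stick, 18 x 18 x 60 mm, lying in the tray among the sticks, in any of the four places; not to be used; origin at its centre, x along its length
- tray: white plastic tray with open top, 230 (its x) x 300 (its y) x 22 mm high, walls and floor 4 mm thick, fixed to the bench; origin under its centre on the bench. The sticks and the off-cut lie on its floor, roughly along its x axis (within 0.12 rad), in a row along its y axis with centres 68 mm apart, within 6 mm
- balance: laboratory balance, 320 (x) x 210 (y) mm, fixed; front panel at its -x end, top 52 mm above the bench; origin on the bench under its centre. The level, rigid 180 mm square steel pan is the highest part, its top 75 mm above the bench, centre 58 mm from the origin towards +x. Balance and tray may swap sides of the bench
- pan_centre (a point): centre of the pan's top face; axes as the balance's
- cross_front (a point): where the centre of the missing second-layer stick (front panel side) belongs, flush with the base sticks' front ends; carried by base1, at (-56, 56, 18) mm in its frame, axes as base1's; that stick lies along its y
- cross1: the second-layer stick already laid, across the back ends of base1 and base2 (balance +x side), 18 x 18 x 130 mm, loose; origin at its very centre (102 mm above the bench), x axis along its length, within 0.02 rad of the balance's y, outer face flush with the base sticks' ends within 4 mm
- top_right (a point): where the centre of the third-layer stick above base1 belongs, 36 mm above base1's centre, axes as base1's; that stick lies along its x
- top_left (a point): the same for the third-layer stick above base2, 36 mm above base2's centre; that stick lies along its x
- key_top (a point): centre of the top of the wide oblong key on the balance's front panel (22 x 44 mm, white, right of the display seen from the front), 60 mm above the bench when up; it moves with the key
- print_key (a joint): travel of that key downwards in m: 0 up, 0.004 all the way down (stop); spring-loaded, about 0.5 N to start and 4 N at the bottom; springs back when let go
- amber_bottle: amber glass bottle with black cap, 72 mm across, 165 mm high, standing beyond the left side of the work; origin at the centre of its foot
- white_bottle: white plastic bottle, 68 mm across, 170 mm high, standing beyond the right side of the work; origin at the centre of its foot
- calculator: grey pocket calculator, 150 x 80 x 16 mm, lying flat on the bench beyond the balance and tray; origin at the centre of its underside
Not all that is in view belongs to the job. What is shaped like the stick2 but red is not meant. What is shaped like the stick3 but yellow is not meant.

How it is judged:
By the outcome, as a careful person would: the job done as asked, in the order asked, and still so for the second after the job is handed in, with the robot touching nothing.
It also fails if it takes over 70 s, if anything falls off the work surface, if the arm or the gripper's body presses on something with over 40 N, if the wrist force passes 120 N, or if a joint passes its speed limit or range.

## Working session

There is one attempt and no reset: what is moved stays moved. The work goes in short steps, Python scripts to look and compute and a tool call to move; the robot and the scene stay as the last step left them, time stands still between calls to the robot, and variables do not carry over. Pictures are saved under pics/ and viewed, at most 10 in all, crops included, and the job is handed in when it is done.

Besides the shell and the picture viewer there is one more tool, called after "Call:" as name(argument=value, ...), one argument or row to a line, values as JSON. arm_command: Moves the arm, as the interface text tells. Its arguments: {"type":"object","properties":{"moves":{"type":"array"},"fingers":{"type":"number"},"squeeze":{"type":"number"}},"required":["moves"]}

```bash
mkdir -p pics
python3 - <<'E'
from bench import r
import cv2,json
for n in("scene","top"):
    cv2.imwrite(f"pics/{n}0.png",r.camera(n)[:,:,::-1]); print(r.camera_info(n))
print(r.read_state())
E
```

```text
{'fx': 546.2505168593475, 'fy': 546.2505168593475, 'cx': 314.4970610663325, 'cy': 240.74362565100253, 'origin': array([ 1.14167618, -0.47807961,  1.2746056 ]), 'attitude': array([0.25436939, 0.11883395, 0.41592888, 0.86497276])}
{'fx': 570.8456591649922, 'fy': 570.8456591649922, 'cx': 322.062889041279, 'cy': 234.530527385462, 'origin': array([ 0.4297564 , -0.01362364,  2.00157154]), 'attitude': array([ 0.02607994, -0.02265156, -0.70610679,  0.70726229])}
{'time': 0.1, 'joint_positions': array([-1.20263729,  0.33278383, -0.06469159,  1.46084182,  0.02157241,
        1.34990779, -0.088527  ]), 'joint_vel': array([ 0.00185784, -0.00113617, -0.00204958, -0.00234942, -0.00187817,
       -0.00041855,  0.00011423]), 'joint_torque': array([ 1.35918890e-03, -6.24530554e+01,  2.45477166e-02, -3.90728939e+01,
       -6.15868717e-02,  3.63576401e-02,  8.54015116e-05]), 'ee_pos': array([0.23792494, 0.57757088, 0.2218564 ]), 'eef_rot': array([ 1.94149659e-01,  9.80971723e-01, -6.14514334e-04, -1.04989591e-04]), 'ft_force': array([ 0.05928155, -0.66352657,  0.3997062 ]), 'torque': array([-0.01884807, -0.04558088,  0.00914327]), 'grip_force': 0.0, 'width': 0.08669213584523947}
```

View pics/scene0.png

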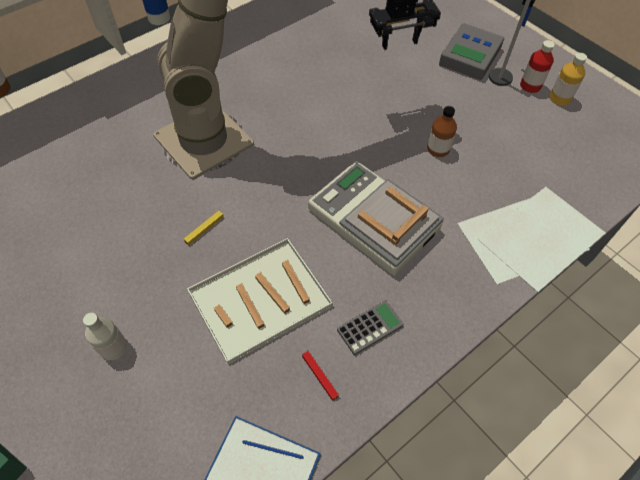

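View pics/top0.png

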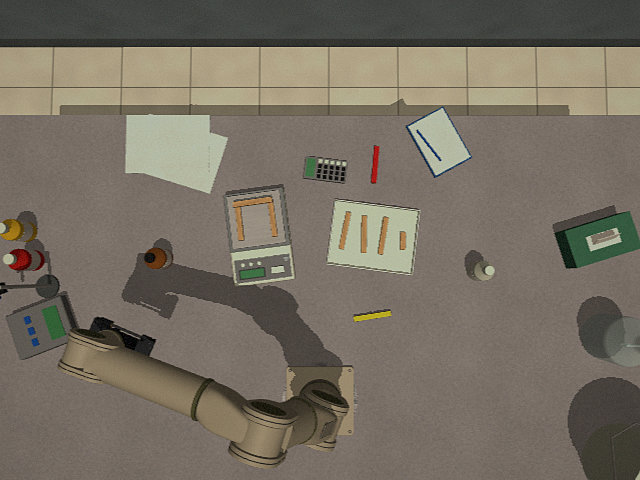

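```bash
cat > h.py <<'E'
import numpy as np,cv2
from bench import r
from scipy.spatial.transform import Rotation as R
def ray(n,uv,z):
    c=r.camera_info(n); uv=np.atleast_2d(np.asarray(uv,float))
    d=np.c_[(uv[:,0]-c['cx'])/c['fx'],-(uv[:,1]-c['cy'])/c['fy'],-np.ones(len(uv))]
    d=R.from_quat(c['attitude']).apply(d); o=np.array(c['origin'])
    return (o+d*((z-o[2])/d[:,2])[:,None])[:,:2]
def proj(n,p):
    c=r.camera_info(n); q=R.from_quat(c['attitude']).inv().apply(np.atleast_2d(p)-c['origin'])
    return np.c_[c['cx']-c['fx']*q[:,0]/q[:,2],c['cy']+c['fy']*q[:,1]/q[:,2]]
def wood(im):
    h=cv2.cvtColor(im,cv2.COLOR_RGB2HSV)
    return cv2.inRange(h,(5,85,60),(20,190,255))
def blobs(n,im,z,amin=60):
    m=wood(im); k,l,s,c=cv2.connectedComponentsWithStats(m); out=[]
    for i in range(1,k):
        if s[i,4]<amin: continue
        v,u=np.nonzero(l==i); P=ray(n,np.c_[u,v],z); C=P.mean(0); w,V=np.linalg.eigh(np.cov((P-C).T))
        a=V[:,1]*np.sign(V[0,1]); t=(P-C)@a; s2=(P-C)@V[:,0]
        out.append((c[i].round(1),s[i,4],C.round(4),round(np.degrees(np.arctan2(a[1],a[0])),1),round(np.ptp(t),3),round(np.ptp(s2),3)))
    return out
E
python3 - <<'E'
from h import *
ims={n:cv2.imread(f"pics/{n}0.png")[:,:,::-1].copy() for n in("scene","top")}
for n in ims:
    print(n)
    for b in blobs(n,ims[n],0.013): print(*b)
a=cv2.resize(ims["top"][180:290,215:425],(800,419),interpolation=cv2.INTER_CUBIC)
cv2.imwrite("pics/c1.png",a[:,:,::-1])
b=cv2.resize(ims["scene"][155:360,185:450],(775,600),interpolation=cv2.INTER_CUBIC)
cv2.imwrite("pics/c2.png",b[:,:,::-1])
E
```

```text
scene
[572.3  72.8] 420 [0.5338 1.1523] -66.7 0.12 0.077
[559.2  98.8] 171 [0.5859 1.0133] 21.7 0.073 0.062
[443.9 127.6] 478 [0.4401 0.6201] -54.2 0.105 0.076
[437.3 152.4] 75 [0.5005 0.5283] 30.9 0.07 0.038
[396.2 217.3] 1054 [0.5988 0.2631] -88.2 0.175 0.152
[295.4 281.5] 338 [ 0.5841 -0.0853] -11.9 0.135 0.02
[272.1 292.3] 355 [ 0.5717 -0.1518] -1.1 0.136 0.02
[249.7 305.6] 346 [ 0.5665 -0.2187] -9.5 0.135 0.018
[222.9 315.6] 169 [ 0.5476 -0.2876] -2.6 0.065 0.018
top
[254.1 213.8] 609 [0.6396 0.2344] -87.4 0.153 0.148
[344.4 230. ] 190 [ 0.5832 -0.082 ] -11.7 0.131 0.019
[363.5 233.7] 213 [ 0.5702 -0.1485] -1.4 0.13 0.019
[382.6 235.1] 201 [ 0.5653 -0.2152] -9.5 0.131 0.019
[402.4 240.4] 103 [ 0.5469 -0.2842] -1.6 0.06 0.018
```

View pics/c1.png

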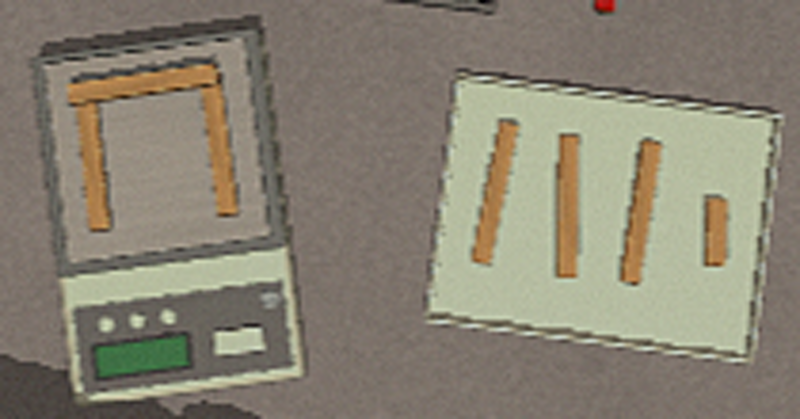

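View pics/c2.png

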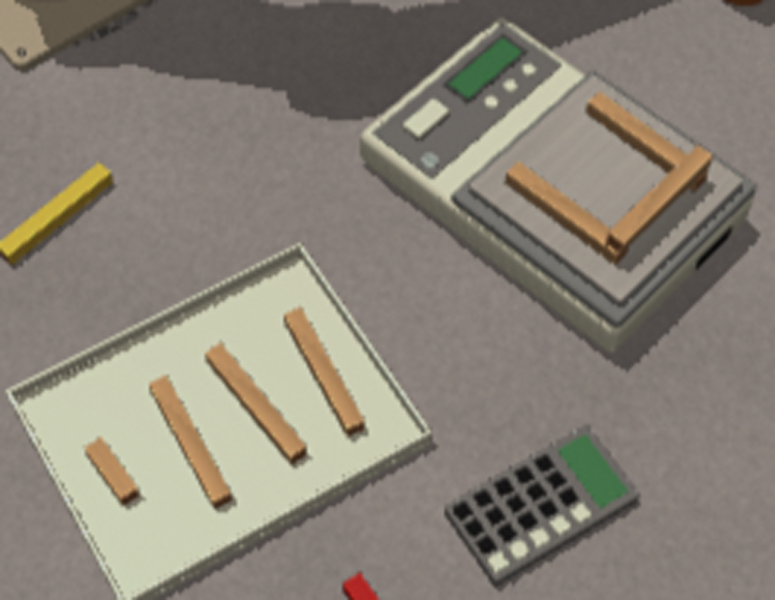

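Full sticks are at top-view pixels (344,230), (363,234) and (383,235). The off-cut at (402,240) is only 60 mm long, and the red (375,163) and yellow (372,315) bars are the wrong colour. The crib opens towards the panel, and the white oblong key is at about (278,269) in the top view and (331,195) in the scene view. Next I measure the crib and the key.

```bash
cat >> h.py <<'E'
def rect(n,im,O,yaw,z,xs,ys,ch=1):
    """channel resampled on plane z; local frame at O turned by yaw; rows xs, cols ys (m)"""
    X,Y=np.meshgrid(xs,ys,indexing='ij'); c,s=np.cos(yaw),np.sin(yaw)
    P=np.c_[(O[0]+c*X-s*Y).ravel(),(O[1]+s*X+c*Y).ravel(),np.full(X.size,z)]
    q=proj(n,P).astype(np.float32).reshape(*X.shape,2)
    return cv2.remap(cv2.cvtColor(im,cv2.COLOR_RGB2HSV)[:,:,ch].astype(np.float32),q[...,0],q[...,1],cv2.INTER_LINEAR)
def edges(p,g):
    t=(np.percentile(p,10)+p.max())/2; i=np.nonzero((p[1:]>t)!=(p[:-1]>t))[0]
    return [round(1e3*(g[k]+(t-p[k])/(p[k+1]-p[k])*(g[k+1]-g[k])),1) for k in i]
E
cat > crib.py <<'E'
from h import *
import sys
ims={n:cv2.imread(f"pics/{n}0.png")[:,:,::-1].copy() for n in("scene","top")}
O=np.array([.62,.22]);yaw=np.radians(5.5)
g=lambda a,b:np.arange(a,b,.0005)
for n in ims:
    im=ims[n]; print(n)
    for s0 in (-.055,-.035,-.015,.005,.025):
        p=rect(n,im,O,yaw,.084,g(s0-.006,s0+.006),g(-.1,.1)).mean(0); print(' legs x',s0,edges(p,g(-.1,.1)))
    for y0 in(-.03,0,.03):
        p=rect(n,im,O,yaw,.102,g(.02,.11),g(y0-.008,y0+.008)).mean(1); print(' cross y',y0,edges(p,g(.02,.11)))
    print(' cross ends',edges(rect(n,im,O,yaw,.102,g(.055,.06),g(-.1,.1)).mean(0),g(-.1,.1)))
    h=cv2.cvtColor(im,cv2.COLOR_RGB2HSV)
    u,v={'scene':(331,195),'top':(278,269)}[n]; w=np.zeros(im.shape[:2],np.uint8); w[v-12:v+13,u-14:u+15]=1
    m=((h[:,:,2]>170)*w).astype(np.uint8);k,l,s,c=cv2.connectedComponentsWithStats(m); i=l[v,u]
    print(' key',c[i],s[i],ray(n,c[i],.06))
    # base leg ends
    for y0 in (-.056,.056):
        for z in (.075,.093):
            p=rect(n,im,O,yaw,z,g(-.1,.0),g(y0-.012,y0+.012)).max(1); print(' leg',y0,'z',z,edges(p,g(-.1,0)))
E
python3 crib.py
```

```text
scene
 legs x -0.055 [np.float64(-73.3), np.float64(-46.7), np.float64(39.7), np.float64(67.9)]
 legs x -0.035 [np.float64(-72.5), np.float64(-45.9), np.float64(40.3), np.float64(68.2)]
 legs x -0.015 [np.float64(-71.5), np.float64(-45.2), np.float64(40.6), np.float64(68.7)]
 legs x 0.005 [np.float64(-70.8), np.float64(-44.4), np.float64(41.4), np.float64(69.0)]
 legs x 0.025 [np.float64(-69.8), np.float64(-43.4), np.float64(41.6), np.float64(69.5)]
 cross y -0.03 [np.float64(42.1), np.float64(65.3)]
 cross y 0 [np.float64(40.8), np.float64(63.7)]
 cross y 0.03 [np.float64(67.4)]
 cross ends [np.float64(-78.4), np.float64(66.8)]
 key [330.2        194.49411765] [323 189  15  12  85] [[0.44789321 0.14409964]]
 leg -0.056 z 0.075 [np.float64(-75.1)]
 leg -0.056 z 0.093 [np.float64(-67.4)]
 leg 0.056 z 0.075 [np.float64(-77.2)]
 leg 0.056 z 0.093 [np.float64(-69.4)]
top
 legs x -0.055 [np.float64(-66.0), np.float64(-47.9), np.float64(46.8), np.float64(66.4)]
 legs x -0.035 [np.float64(-64.9), np.float64(-47.2), np.float64(48.0), np.float64(67.0)]
 legs x -0.015 [np.float64(-64.5), np.float64(-46.0), np.float64(48.9), np.float64(66.8)]
 legs x 0.005 [np.float64(-63.6), np.float64(-45.2), np.float64(48.5), np.float64(67.9)]
 legs x 0.025 [np.float64(-62.6), np.float64(-44.5), np.float64(49.5), np.float64(68.0)]
 cross y -0.03 [np.float64(42.9), np.float64(62.9)]
 cross y 0 [np.float64(41.6), np.float64(61.4)]
 cross y 0.03 [np.float64(40.6), np.float64(60.5)]
 cross ends [np.float64(-61.6), np.float64(71.4)]
 key [277.25       269.13235294] [272 266  12   7  68] [[0.44576983 0.14790946]]
 leg -0.056 z 0.075 [np.float64(-69.4)]
 leg -0.056 z 0.093 [np.float64(-70.7)]
 leg 0.056 z 0.075 [np.float64(-71.7)]
 leg 0.056 z 0.093 [np.float64(-73.0)]
```

```bash
cat > plan.py <<'E'
from h import *
O=np.array([.62,.22]); rot=lambda d:np.array([[np.cos(np.radians(d)),-np.sin(np.radians(d))],[np.sin(np.radians(d)),np.cos(np.radians(d))]])
b1=O+rot(5.5)@[-.0033,-.0563]; y2=.05625+.012*.025; b2=O+rot(5.5)@[-.0705+.0002+.065,y2]
cf=b1+rot(7.9)@[-.056,.056]
# name: x,y,stick yaw deg
T=dict(A=(.5837,-.0837,-11.8),B=(.5710,-.1502,-1.2),C=(.5659,-.217,-9.5),cf=(*cf,97.9),tr=(*b1,7.9),tl=(*b2,7.0),key=(.4468,.1460,7.5))
def go(name,z,dx=0,dy=0):
    s=r.read_state(); M=R.from_quat(s['eef_rot']).as_matrix(); p=s['ee_pos']
    x,y,a=T[name]; cur=np.degrees(np.arctan2(M[1,1],M[0,1]))
    d=(a+90-cur+90)%180-90   # world ccw
    c=cur+d; ty=np.array([np.cos(np.radians(c)),np.sin(np.radians(c))]); tx=np.array([-ty[1],ty[0]])*-1
    tx=np.array([ty[1],-ty[0]])*-1 # z down: x = y cross z
    e=np.array([x+dx,y+dy])-p[:2]
    print(name,'t',s['time'],'pos',p.round(4),'tilt',M[:,2].round(3),'turn',round(-d,2),'shift cm x,y,z after turn',(100*np.array([e@tx,e@ty,p[2]-z])).round(2),'F',s['ft_force'].round(1),'w',round(s['width'],4),'g',round(s['grip_force'],1),'q7',s['joint_positions'][6].round(2))
E
python3 -c "
from plan import *
for k in T: print(k,np.round(T[k],4))
M=R.from_quat(r.read_state()['eef_rot']).as_matrix();print(M.round(3))
go('A',.2)"
```

```text
A [  0.5837  -0.0837 -11.8   ]
B [ 0.571  -0.1502 -1.2   ]
C [ 0.5659 -0.217  -9.5   ]
cf [ 0.5589  0.2114 97.9   ]
tr [0.6221 0.1636 7.9   ]
tl [0.6093 0.2758 7.    ]
key [0.4468 0.146  7.5   ]
[[-0.925  0.381 -0.   ]
 [ 0.381  0.925 -0.001]
 [-0.    -0.001 -1.   ]]
A t 0.1 pos [0.2379 0.5776 0.2219] tilt [-0.    -0.001 -1.   ] turn -10.59 shift cm x,y,z after turn [-47.37 -57.66   2.19] F [ 0.1 -0.7  0.4] w 0.0867 g 0.0 q7 -0.09
```

Call:
arm_command(
  moves=[0,0,0,-5.3,0,0,0,-5.3,-2,-2.4,0,0,-2,-2.4,0,0,-2,-2.4,0,0,-2,-2.4,0,0,-2,-2.4,0,0,-2,-2.4,0,0,-2,-2.4,0,0,-2,-2.4,0,0,-2,-2.4,0,0,-2,-2.4,0,0],
  fingers=52,
  squeeze=15,
)

```text
time: 1.1
ee_pos: [0.3851, 0.3005, 0.2223]
eef_rot: [0.103, 0.995, -0.0, -0.0]
ft_force: [0.6, 0.6, -0.3]
width: 0.0455
grip_force: 0.0
```

Call:
arm_command(
  moves=[-2,-2.4,0,0,-2,-2.4,0,0,-2,-2.4,0,0,-2,-2.4,0.1,0,-2,-2.4,0.5,0,-2,-2.4,1,0,-2,-2.4,1,0,-2,-2.4,1,0,-2,-2.4,1,0,-2,-2.4,1,0,-2,-2.4,1,0,0,0,0,0],
)

```text
time: 2.1
ee_pos: [0.5466, -0.0079, 0.1545]
eef_rot: [0.106, 0.994, -0.002, -0.001]
ft_force: [-0.7, -0.6, 0.2]
width: 0.0454
grip_force: 0.0
```

```bash
python3 -c "
from plan import *
go('A',.007)"
```

```text
A t 2.1 pos [ 0.5466 -0.0079  0.1545] tilt [-0.002 -0.003 -1.   ] turn -0.39 shift cm x,y,z after turn [-5.18 -6.66 14.75] F [-0.7 -0.6  0.2] w 0.0454 g 0.0 q7 1.37
```

Call:
arm_command(
  moves=[-1.3,-1.65,1.5,-0.4,-1.3,-1.65,1.5,0,-1.3,-1.7,1.5,0,-1.3,-1.65,1.5,0,0,0,2,0,0,0,2,0,0,0,1.5,0,0,0,1,0,0,0,0.8,0,0,0,0.7,0,0,0,0.5,0,0,0,0,0],
)

```text
time: 3.1
ee_pos: [0.5836, -0.0766, 0.0109]
eef_rot: [0.099, 0.995, 0.0, -0.0]
ft_force: [0.4, -0.5, -0.1]
width: 0.0452
grip_force: 0.0
```

```bash
python3 -c "
from plan import *
go('A',.007)"
```

```text
A t 3.1 pos [ 0.5836 -0.0766  0.0109] tilt [-0.001  0.    -1.   ] turn 0.42 shift cm x,y,z after turn [-0.15 -0.69  0.39] F [ 0.4 -0.5 -0.1] w 0.0452 g 0.0 q7 1.61
```

Call:
arm_command(
  moves=[-0.1,-0.4,0.2,0.4,0,-0.3,0.2,0,0,0,0,0,0,0,0,0],
)

```text
time: 3.43
ee_pos: [0.5836, -0.0843, 0.0078]
eef_rot: [0.103, 0.995, 0.0, 0.0]
ft_force: [-0.7, 0.4, -0.2]
width: 0.0453
grip_force: 0.0
```

```bash
python3 -c "
from plan import *
go('A',.007)"
```

```text
A t 3.4333 pos [ 0.5836 -0.0843  0.0078] tilt [ 0. -0. -1.] turn -0.03 shift cm x,y,z after turn [0.   0.07 0.08] F [-0.7  0.4 -0.2] w 0.0453 g 0.0 q7 1.62
```

Grip and lift to 0.16 m, then check the stick against the TCP.

Call:
arm_command(
  moves=[0,0,0,0,0,0,0,0,0,0,0,0,0,0,0,0,0,0,0,0,0,0,0,0],
  fingers=0,
  squeeze=15,
)

```text
time: 3.93
ee_pos: [0.5835, -0.0838, 0.0076]
eef_rot: [0.103, 0.995, 0.0, 0.0]
ft_force: [1.1, -0.0, 0.8]
width: 0.0179
grip_force: 15.0
```

Call:
arm_command(
  moves=[0,0,-0.5,0,0,0,-1,0,0,0,-2,0,0,0,-2.5,0,0,0,-2.5,0,0,0,-2.5,0,0,0,-2.5,0,0,0,-1,0,0,0,0,0,0,0,0,0,0,0,0,0],
)

```text
time: 4.85
ee_pos: [0.5827, -0.0837, 0.1511]
eef_rot: [0.103, 0.995, -0.0, -0.001]
ft_force: [0.4, -0.0, 0.1]
width: 0.0177
grip_force: 15.0
```

Run:
```python
from plan import *
s=r.read_state(); z=s['ee_pos'][2]+.009-.0038
for n in("top","scene"):
    im=r.camera(n); cv2.imwrite(f"pics/{n}1.png",im[:,:,::-1])
    for b in blobs(n,im,z,40):
        if abs(b[2]-s['ee_pos'][:2]).max()<.12: print(n,*b)
go('cf',.16)
a=cv2.imread("pics/scene1.png")[150:350,180:450]; cv2.imwrite("pics/c3.png",cv2.resize(a,(800,592)))
```

```text
top [382.6 235.1] 201 [ 0.5555 -0.2007] -9.5 0.122 0.017
scene [300.7 262.3] 225 [ 0.6145 -0.0887] -14.9 0.08 0.022
scene [272.2 292.4] 353 [ 0.6367 -0.1889] -1.1 0.12 0.018
cf t 4.95 pos [ 0.5827 -0.0837  0.151 ] tilt [-0.002 -0.    -1.   ] turn 70.31 shift cm x,y,z after turn [29.56  1.7  -0.9 ] F [0.8 0.1 0.5] w 0.0177 g 15.0 q7 1.55
```

View pics/c3.png

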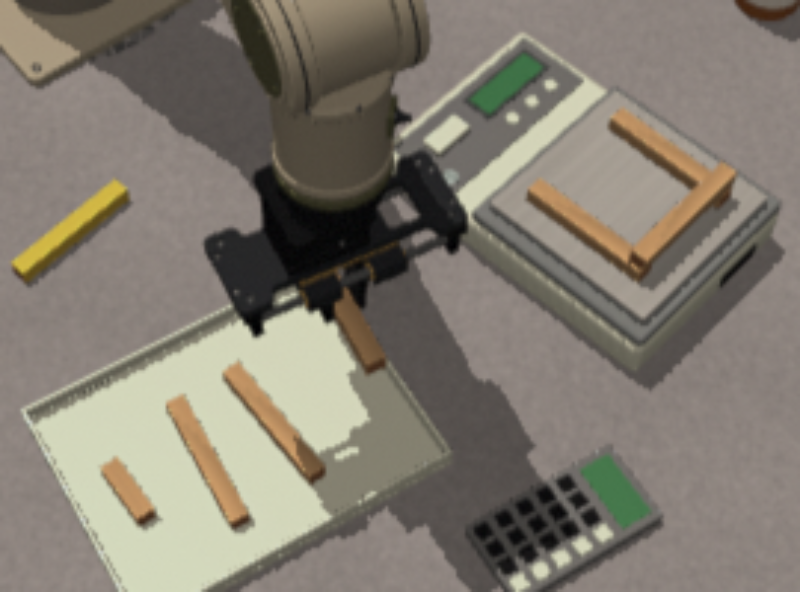

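The stick is held level. Only its +x end is visible, at about crop pixel (370,360). I'll use that end to find the scene camera's offset relative to the TCP.

Run:
```python
from plan import *
s=r.read_state(); p=s['ee_pos']; z=p[2]+.0052; yaw=np.radians(-11.8); im=cv2.imread("pics/scene1.png")[:,:,::-1].copy()
g=np.arange(-.035,.035,.0005)
for x0 in(.045,.05,.055): print(x0,edges(rect("scene",im,p[:2],yaw,z,np.arange(x0-.002,x0+.002,.0005),g).mean(0),g))
gx=np.arange(.03,.1,.0005)
for zz in(z-.009,z+.009): print('end z',zz.round(3),edges(rect("scene",im,p[:2],yaw,zz,gx,np.arange(-.006,.006,.0005)).mean(1),gx))
```

```text
0.045 [np.float64(-9.7), np.float64(11.8)]
0.05 [np.float64(-9.8), np.float64(12.3)]
0.055 [np.float64(-9.5), np.float64(12.1)]
end z 0.147 [np.float64(63.8)]
end z 0.165 [np.float64(72.7)]
```

Call:
arm_command(
  moves=[0,0,-0.5,7,0,0,-0.5,7,0,0,0,7,0,0,0,7,0,0,0,7,0,0,0,7,0,0,0,7,0,0,0,7,0,0,0,7,0,0,0,7,0,0,0,0.3],
)

```text
time: 5.87
ee_pos: [0.583, -0.0838, 0.1614]
eef_rot: [0.659, 0.752, -0.001, -0.001]
ft_force: [0.8, 0.7, -1.1]
width: 0.0175
grip_force: 15.0
```

Call:
arm_command(
  moves=[2.7,0.15,0,0,2.7,0.15,0,0,2.7,0.15,0,0,2.7,0.15,0,0,2.7,0.15,0,0,2.7,0.15,0,0,2.7,0.15,0,0,2.7,0.15,0,0,2.7,0.15,0,0,2.7,0.2,0,0,2.7,0.2,0,0,0,0,0,0],
)

```text
time: 6.87
ee_pos: [0.5581, 0.2196, 0.1613]
eef_rot: [0.652, 0.758, 0.0, -0.001]
ft_force: [0.1, 0.4, -0.5]
width: 0.0178
grip_force: 15.0
```

```bash
python3 -c "
from plan import *
go('cf',.112)"
```

```text
cf t 6.8667 pos [0.5581 0.2196 0.1613] tilt [-0.002  0.002 -1.   ] turn 0.69 shift cm x,y,z after turn [-0.82 -0.03  4.93] F [ 0.1  0.4 -0.5] w 0.0178 g 15.0 q7 -0.16
```

Call:
arm_command(
  moves=[-0.4,0,1,0.4,-0.4,0,1,0.3,0,0,1,0,0,0,1,0,0,0,1,0,0,0,0.5,0,0,0,0,0,0,0,0,0,0,0,0,0],
)

```text
time: 7.62
ee_pos: [0.5614, 0.2049, 0.108]
eef_rot: [0.661, 0.75, 0.0, 0.0]
ft_force: [0.4, 1.0, -0.4]
width: 0.0178
grip_force: 15.0
```

Run:
```python
from plan import *
go('cf',.0966)
for n in("top","scene"):
    im=r.camera(n); cv2.imwrite(f"pics/{n}2.png",im[:,:,::-1])
a=cv2.imread("pics/scene2.png")[160:270,310:450]; b=cv2.imread("pics/top2.png")[170:300,210:350]
a=cv2.resize(a,(400,400)); b=cv2.resize(b,(400,400)); cv2.imwrite("pics/c4.png",np.hstack([a,b]))
```

```text
cf t 7.6167 pos [0.5614 0.2049 0.108 ] tilt [ 0.001  0.    -1.   ] turn -0.68 shift cm x,y,z after turn [ 0.68 -0.15  1.14] F [ 0.4  1.  -0.4] w 0.0178 g 15.0 q7 -0.13
```

View pics/c4.png

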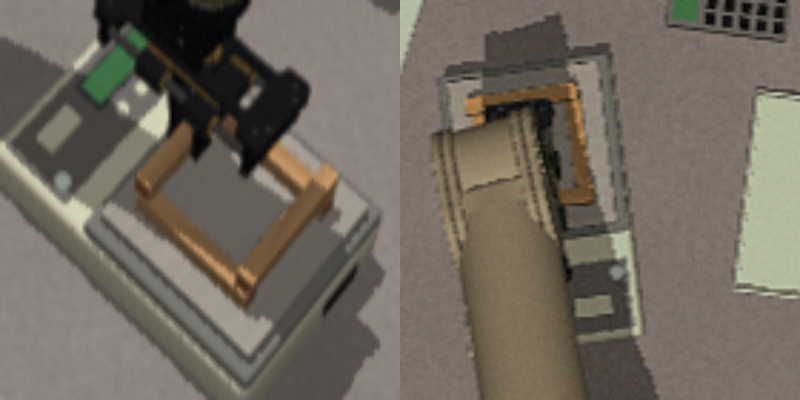

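Run:
```python
from plan import *
s=r.read_state(); p=s['ee_pos']; M=R.from_quat(s['eef_rot']).as_matrix(); yaw=np.arctan2(M[1,1],M[0,1])
print(np.degrees(yaw)); zb=p[2]-.0036; zc=zb+.009
O2=p[:2]; Ri=rot(-np.degrees(yaw)); print('b1,cf in tool-local mm',1e3*Ri@(b1-O2),1e3*Ri@(cf-O2))
im={n:cv2.imread(f"pics/{n}2.png")[:,:,::-1].copy() for n in("scene","top")}
g=np.arange(-.03,.03,.0005); f=lambda a,b:np.arange(a,b,.0005)
for y0 in(-.025,-.03,-.035,-.04): print('x prof',y0,edges(rect("scene",im["scene"],O2,yaw,zc,g,f(y0-.002,y0+.002)).mean(1),g))
gy=f(-.09,-.04)
for n in im:
  for z in(zb,zb+.018): print(n,'end z',z.round(3),edges(rect(n,im[n],O2,yaw,z,f(-.005,.005),gy).mean(0),gy))
g2=f(-.09,-.03)
for x0 in(.02,.035,.05,.065): print('base1 y at x',x0,[edges(rect(n,im[n],O2,yaw,.084,f(x0-.003,x0+.003),g2).mean(0),g2) for n in im])
```

```text
7.21935743153565
b1,cf in tool-local mm [ 54.99215838 -48.65495366] [-1.66912403  6.67586122]
x prof -0.025 [np.float64(-13.8), np.float64(11.0)]
x prof -0.03 [np.float64(-13.7), np.float64(11.2)]
x prof -0.035 [np.float64(-14.0), np.float64(10.8)]
x prof -0.04 [np.float64(-13.7), np.float64(10.6)]
scene end z 0.105 [np.float64(-69.8)]
scene end z 0.123 [np.float64(-74.4)]
top end z 0.105 [np.float64(-61.4)]
top end z 0.123 [np.float64(-62.8)]
base1 y at x 0.02 [[np.float64(-64.5), np.float64(-37.1)], [np.float64(-56.8), np.float64(-38.5)]]
base1 y at x 0.035 [[np.float64(-63.8), np.float64(-37.1)], [np.float64(-56.3), np.float64(-37.8)]]
base1 y at x 0.05 [[np.float64(-63.4), np.float64(-37.0)], [np.float64(-56.1), np.float64(-37.6)]]
base1 y at x 0.065 [[np.float64(-63.4), np.float64(-36.9)], [np.float64(-56.2), np.float64(-37.6)]]
```

Call:
arm_command(
  moves=[0.3,-0.05,0,-0.5,0.25,0,0,0,0,0,0.4,0,0,0,0.3,0,0,0,0.2,0,0,0,0.1,0,0,0,0,0,0,0,0,0,0,0,0,0],
)

```text
time: 8.47
ee_pos: [0.5599, 0.2101, 0.0976]
eef_rot: [0.658, 0.753, 0.0, 0.0]
ft_force: [0.1, -0.1, 0.5]
width: 0.0181
grip_force: 15.0
```

```bash
python3 -c "
from plan import *
go('cf',.0966)"
```

```text
cf t 8.4667 pos [0.5599 0.2101 0.0976] tilt [ 0.  0. -1.] turn -0.2 shift cm x,y,z after turn [ 0.14 -0.08  0.1 ] F [ 0.1 -0.1  0.5] w 0.0181 g 15.0 q7 -0.13
```

Call:
arm_command(
  moves=[0,0,0.05,0,0,0,0.05,0,0,0,0.02,0,0,0,0,0,0,0,0,0],
)

```text
time: 8.88
ee_pos: [0.5599, 0.2102, 0.0966]
eef_rot: [0.658, 0.753, 0.0, -0.0]
ft_force: [-1.0, -0.4, 3.7]
width: 0.0175
grip_force: 15.0
```

Call:
arm_command(
  moves=[0,0,0,0,0,0,0,0,0,0,0,0,0,0,0,0,0,0,-0.5,0,0,0,-1,0,0,0,-2,0,0,0,-2.5,0,0,0,-2.5,0,0,0,-1,0],
  fingers=50,
)

```text
time: 9.72
ee_pos: [0.5613, 0.2104, 0.1958]
eef_rot: [0.658, 0.753, 0.002, 0.001]
ft_force: [0.8, 0.2, 0.9]
width: 0.0438
grip_force: 0.0
```

```bash
python3 -c "
from plan import *
go('B',.16)"
```

```text
B t 9.7167 pos [0.5613 0.2104 0.1958] tilt [ 0.004  0.002 -1.   ] turn -81.12 shift cm x,y,z after turn [ -1.72 -36.03   3.58] F [0.8 0.2 0.9] w 0.0438 g 0.0 q7 -0.17
```

Call:
arm_command(
  moves=[0,0,0,-6.8,0,0,0,-6.8,0,0,0,-6.8,0,0,0,-6.8,0,0,0,-6.8,0,0,0,-6.8,0,0,0,-6.8,0,0,0,-6.8,0,0,0,-6.8,0,0,0,-6.8,0,0,0,-6.8,0,0,0,-6.3],
)

```text
time: 10.72
ee_pos: [0.5598, 0.2101, 0.1916]
eef_rot: [0.007, 1.0, 0.0, 0.0]
ft_force: [0.5, 0.9, 0.4]
width: 0.0438
grip_force: 0.0
```

Call:
arm_command(
  moves=[-0.15,-3.2,0,0,-0.15,-3.2,0,0,-0.15,-3.2,0,0,-0.15,-3.2,0,0,-0.15,-3.2,0,0,-0.15,-3.2,0,0,-0.15,-3.2,0,0,-0.15,-3.2,0,0,-0.15,-3.2,0.5,0,-0.15,-3.2,0.5,0,0,-3,1,0,0,-1,1,0],
)

```text
time: 11.72
ee_pos: [0.5665, -0.1557, 0.1617]
eef_rot: [0.013, 1.0, -0.001, 0.001]
ft_force: [-1.2, -1.3, -0.5]
width: 0.0435
grip_force: 0.0
```

Call:
arm_command(
  moves=[0,0,2,0,0,0,2,0,0,0,2,0,0,0,0,0,0,0,0,0,0,0,0,0,0,0,0,0],
)

```text
time: 12.3
ee_pos: [0.5682, -0.1501, 0.1029]
eef_rot: [0.01, 1.0, -0.0, 0.001]
ft_force: [-0.3, -0.5, -0.4]
width: 0.0434
grip_force: 0.0
```

```bash
sed -i 's/B=(.5710,-.1502,-1.2),C=(.5659,-.217,-9.5)/B=(.5718,-.152,-1.2),C=(.5666,-.219,-9.5)/' plan.py; python3 -c "
from plan import *
go('B',.007)"
```

```text
B t 12.3 pos [ 0.5682 -0.1501  0.1029] tilt [ 0.002 -0.    -1.   ] turn 0.02 shift cm x,y,z after turn [-0.36 -0.19  9.59] F [-0.3 -0.5 -0.4] w 0.0434 g 0.0 q7 1.89
```

Call:
arm_command(
  moves=[-0.2,-0.2,2,0,-0.15,0,2,0,0,0,2,0,0,0,1.5,0,0,0,1,0,0,0,0.7,0,0,0,0.4,0,0,0,0,0,0,0,0,0,0,0,0,0],
)

```text
time: 13.13
ee_pos: [0.5714, -0.1522, 0.0062]
eef_rot: [0.01, 1.0, -0.0, 0.001]
ft_force: [-0.6, -0.2, 0.2]
width: 0.0433
grip_force: 0.0
```

Run:
```python
from plan import *
go('B',.0076)
for n in("top","scene"):
    im=r.camera(n); cv2.imwrite(f"pics/{n}3.png",im[:,:,::-1])
a=cv2.imread("pics/scene3.png")[160:270,310:450]; b=cv2.imread("pics/top3.png")[175:295,215:335]
a=cv2.resize(a,(400,400)); b=cv2.resize(b,(400,400)); cv2.imwrite("pics/c5.png",np.hstack([a,b]))
# crib measurement in base frame, scene: origin b1, yaw 7.5
g=lambda a,b:np.arange(a,b,.0005)
for n in("scene","top"):
    im=cv2.imread(f"pics/{n}3.png")[:,:,::-1].copy(); yaw=np.radians(7.5)
    for y0 in(-.03,0,.03): print(n,'front y',y0,edges(rect(n,im,O,yaw,.102,g(-.085,-.03),g(y0-.003,y0+.003)).mean(1),g(-.085,-.03)),'back',edges(rect(n,im,O,yaw,.102,g(.03,.085),g(y0-.003,y0+.003)).mean(1),g(.03,.085)))
    for x0 in(-.02,0,.02): print(n,'legs x',x0,edges(rect(n,im,O,yaw,.084,g(x0-.003,x0+.003),g(-.09,.09)).mean(0),g(-.09,.09)))
    for x0 in(-.056,.055): print(n,'cross ends z.111,.093',x0,[edges(rect(n,im,O,yaw,z,g(x0-.003,x0+.003),g(-.1,.1)).mean(0),g(-.1,.1)) for z in(.111,.093)])
```

```text
B t 13.1333 pos [ 0.5714 -0.1522  0.0062] tilt [ 0.001 -0.    -1.   ] turn 0.01 shift cm x,y,z after turn [-0.04  0.03 -0.14] F [-0.6 -0.2  0.2] w 0.0433 g 0.0 q7 1.95
scene front y -0.03 [np.float64(-74.0), np.float64(-49.6)] back [np.float64(41.3), np.float64(64.0)]
scene front y 0 [np.float64(-74.5), np.float64(-50.3)] back [np.float64(40.9), np.float64(63.4)]
scene front y 0.03 [np.float64(-74.6)] back [np.float64(69.5)]
scene legs x -0.02 [np.float64(-71.0), np.float64(-44.6), np.float64(40.8), np.float64(69.1)]
scene legs x 0 [np.float64(-70.9), np.float64(-44.7), np.float64(41.4), np.float64(68.6)]
scene legs x 0.02 [np.float64(-70.5), np.float64(-44.4), np.float64(40.9), np.float64(68.3)]
scene cross ends z.111,.093 -0.056 [[np.float64(-82.8), np.float64(61.3)], [np.float64(-76.2), np.float64(65.3)]]
scene cross ends z.111,.093 0.055 [[np.float64(-85.6), np.float64(65.0)], [np.float64(-75.3), np.float64(74.9)]]
top front y -0.03 [np.float64(-71.4), np.float64(-53.7)] back [np.float64(41.8), np.float64(61.5)]
top front y 0 [np.float64(-72.3), np.float64(-53.5)] back [np.float64(41.6), np.float64(60.6)]
top front y 0.03 [np.float64(-72.7), np.float64(-53.5)] back [np.float64(41.9), np.float64(61.9)]
top legs x -0.02 [np.float64(-64.3), np.float64(-45.5), np.float64(48.3), np.float64(67.7)]
top legs x 0 [np.float64(-63.6), np.float64(-45.9), np.float64(48.7), np.float64(68.0)]
top legs x 0.02 [np.float64(-63.1), np.float64(-46.0), np.float64(49.3), np.float64(66.6)]
top cross ends z.111,.093 -0.056 [[np.float64(-66.1), np.float64(65.2)], [np.float64(-64.8), np.float64(68.7)]]
top cross ends z.111,.093 0.055 [[np.float64(-63.7), np.float64(68.5)], [np.float64(-63.8), np.float64(71.3)]]
```

View pics/c5.png

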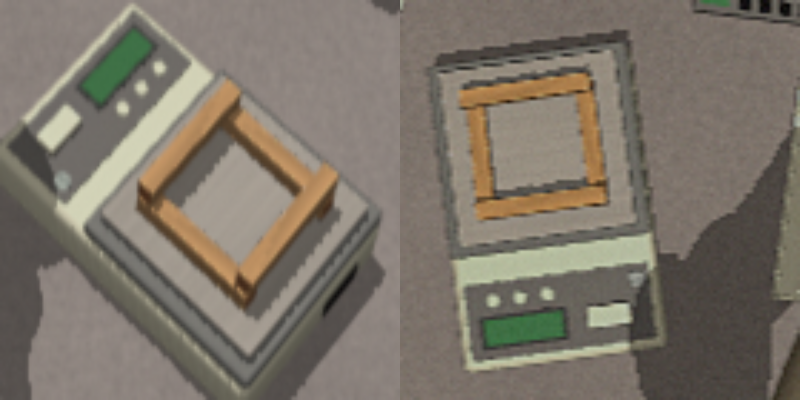

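The front stick sits flush across both base ends, at about (185,140) in the left half of the crop and (540,200) in the right half. Next I grip B.

Call:
arm_command(
  moves=[0,0,-0.1,0,0,0,0,0,0,0,0,0,0,0,0,0,0,0,0,0,0,0,0,0,0,0,0,0],
  fingers=0,
)

```text
time: 13.82
ee_pos: [0.5708, -0.1522, 0.0064]
eef_rot: [0.01, 1.0, 0.0, 0.0]
ft_force: [0.4, -0.2, 0.3]
width: 0.018
grip_force: 15.0
```

Call:
arm_command(
  moves=[0,0,-0.5,0,0,0,-1,0,0,0,-2,0,0,0,-2.5,0,0,0,-2.5,0,0,0,-2.5,0,0,0,-2.5,0,0,0,-2.5,0,0,0,-1,-4.5,0,0,0,-4.5,0,0,0,0,0,0,0,0],
)

```text
time: 14.82
ee_pos: [0.5707, -0.1522, 0.1768]
eef_rot: [-0.067, 0.998, 0.0, 0.0]
ft_force: [-0.8, 0.2, -0.1]
width: 0.0173
grip_force: 15.0
```

```bash
sed -i "s/^cf=b1/b1=b1+rot(5.5)@[.0012,-.00165]; b2=b2+rot(5.5)@[.0012,-.00165]\ncf=b1/" plan.py; python3 -c "
from plan import *
go('tr',.16)"
```

```text
tr t 14.8167 pos [ 0.5707 -0.1522  0.1768] tilt [ 0.  0. -1.] turn -0.24 shift cm x,y,z after turn [-9.55 30.4   1.68] F [-0.8  0.2 -0.1] w 0.0173 g 15.0 q7 2.01
```

Call:
arm_command(
  moves=[-0.87,2.76,0,-0.2,-0.87,2.76,0,0,-0.87,2.76,0,0,-0.87,2.76,0,0,-0.87,2.76,0,0,-0.87,2.76,0,0,-0.87,2.76,0,0,-0.87,2.76,0,0,-0.87,2.76,0,0,-0.87,2.76,0,0,-0.87,2.76,0,0,0,0,1,0],
)

```text
time: 15.82
ee_pos: [0.6234, 0.1699, 0.1669]
eef_rot: [-0.072, 0.997, 0.002, 0.001]
ft_force: [0.1, 1.2, 0.2]
width: 0.0177
grip_force: 15.0
```

Call:
arm_command(
  moves=[0,0,1,0,0,0,1,0,0,0,1,0,0,0,1,0,0,0,0,0,0,0,0,0,0,0,0,0],
)

```text
time: 16.4
ee_pos: [0.6237, 0.1615, 0.1268]
eef_rot: [-0.069, 0.998, 0.0, 0.0]
ft_force: [-0.4, -0.1, 1.3]
width: 0.0181
grip_force: 15.0
```

```bash
cat > hov.py <<'E'
from plan import *
import sys
def hov(name,tag,dz):
    go(name,.111+dz); s=r.read_state(); p=s['ee_pos']; M=R.from_quat(s['eef_rot']).as_matrix(); yaw=np.arctan2(M[1,1],M[0,1])-np.pi/2
    zb=p[2]-dz; zc=zb+.009; f=lambda a,b:np.arange(a,b,.0005); g=f(-.03,.03)
    print('yaw',np.degrees(yaw).round(2),'target in stick frame',(1e3*rot(-np.degrees(yaw))@(np.array(T[name][:2])-p[:2])).round(1))
    for n in("scene","top"):
        im=r.camera(n); cv2.imwrite(f"pics/{n}{tag}.png",im[:,:,::-1])
        for x0 in(-.05,-.035,-.025,.025,.035,.045): print(n,'held y at',x0,edges(rect(n,im,p[:2],yaw,zc,f(x0-.002,x0+.002),g).mean(0),g))
        for z in(zb,zb+.018): print(n,'ends z',z.round(3),edges(rect(n,im,p[:2],yaw,z,f(-.1,.1),f(-.004,.004)).mean(1),f(-.1,.1)))
E
python3 - <<'E'
from hov import *
hov('tr','4',.0024)
a=cv2.imread("pics/scene4.png")[160:270,310:450]; b=cv2.imread("pics/top4.png")[175:295,215:335]
cv2.imwrite("pics/c6.png",np.hstack([cv2.resize(a,(400,400)),cv2.resize(b,(400,400))]))
E
```

```text
tr t 16.4 pos [0.6237 0.1615 0.1268] tilt [ 0.001  0.    -1.   ] turn 0.07 shift cm x,y,z after turn [0.01 0.06 1.34] F [-0.4 -0.1  1.3] w 0.0181 g 15.0 q7 1.51
yaw 7.97 target in stick frame [-0.1  0.6]
scene held y at -0.05 [np.float64(22.2)]
scene held y at -0.035 [np.float64(19.0)]
scene held y at -0.025 [np.float64(20.5)]
scene held y at 0.025 [np.float64(-15.9), np.float64(-11.9), np.float64(14.7)]
scene held y at 0.035 [np.float64(-15.5), np.float64(-12.2), np.float64(15.4)]
scene held y at 0.045 [np.float64(-15.6), np.float64(-11.7), np.float64(14.9)]
scene ends z 0.124 [np.float64(3.1), np.float64(74.7)]
scene ends z 0.142 [np.float64(-5.4), np.float64(-1.5), np.float64(6.1), np.float64(80.4)]
top held y at -0.05 [np.float64(-22.2)]
top held y at -0.035 [np.float64(-21.6)]
top held y at -0.025 [np.float64(-28.5)]
top held y at 0.025 [np.float64(-25.9), np.float64(-22.1)]
top held y at 0.035 [np.float64(-26.9), np.float64(-20.9)]
top held y at 0.045 [np.float64(-22.6)]
top ends z 0.124 [np.float64(-99.2), np.float64(-95.5), np.float64(-91.1), np.float64(-88.5), np.float64(-84.8), np.float64(-81.9), np.float64(-75.4), np.float64(-69.1), np.float64(-64.5), np.float64(-58.2), np.float64(-54.2), np.float64(-49.7), np.float64(-37.6), np.float64(-35.8), np.float64(-26.6), np.float64(-22.3), np.float64(-13.3), np.float64(19.3), np.float64(21.0), np.float64(28.3), np.float64(34.1), np.float64(72.8), np.float64(73.7), np.float64(90.6), np.float64(91.9)]
top ends z 0.142 [np.float64(-96.2), np.float64(-92.6), np.float64(-89.2), np.float64(-86.5), np.float64(-83.0), np.float64(-79.1), np.float64(-70.3), np.float64(-66.1), np.float64(-59.7), np.float64(-56.1), np.float64(-51.4), np.float64(-39.6), np.float64(-36.9), np.float64(-29.2), np.float64(-24.7), np.float64(-14.4), np.float64(16.8), np.float64(19.3), np.float64(25.2), np.float64(30.9), np.float64(87.9), np.float64(88.4)]
```

View pics/c6.png

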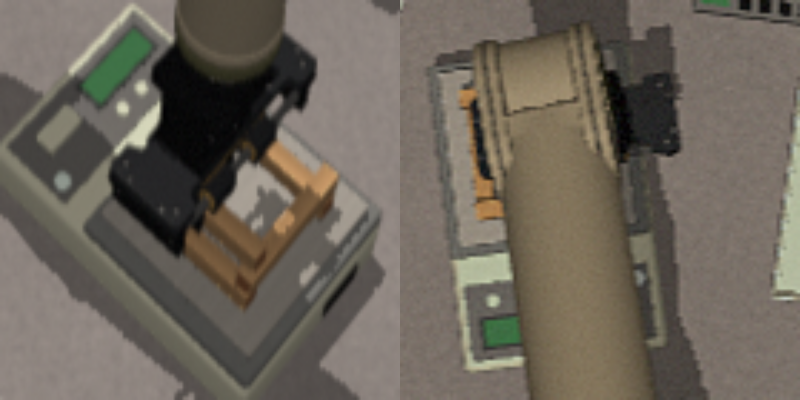

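Call:
arm_command(
  moves=[0.25,-0.1,0,0,0,0,0.5,0,0,0,0.4,0,0,0,0.2,0,0,0,0.1,0,0,0,0.05,0,0,0,0,0,0,0,0,0,0,0,0,0],
)

```text
time: 17.25
ee_pos: [0.6211, 0.1605, 0.114]
eef_rot: [-0.07, 0.998, 0.0, 0.0]
ft_force: [0.0, 0.1, -0.7]
width: 0.0173
grip_force: 15.0
```

```bash
python3 -c "
from plan import *
go('tr',.1134)"
```

```text
tr t 17.25 pos [0.6211 0.1605 0.114 ] tilt [ 0.  0. -1.] turn 0.11 shift cm x,y,z after turn [-0.25  0.12  0.06] F [ 0.   0.1 -0.7] w 0.0173 g 15.0 q7 1.51
```

Call:
arm_command(
  moves=[0,0,0.05,0,0,0,0.05,0,0,0,0,0,0,0,0,0],
)

```text
time: 17.58
ee_pos: [0.6212, 0.1605, 0.1133]
eef_rot: [-0.07, 0.998, 0.0, 0.0]
ft_force: [-0.8, -0.1, 5.3]
width: 0.0174
grip_force: 15.0
```

Contact. Release and rise.

Call:
arm_command(
  moves=[0,0,0,0,0,0,0,0,0,0,0,0,0,0,0,0,0,0,-0.5,0,0,0,-1,0,0,0,-2,0,0,0,-2.5,0,0,0,-2.5,0,0,0,0,0,0,0,0,0],
  fingers=50,
)

```text
time: 18.5
ee_pos: [0.622, 0.1606, 0.2003]
eef_rot: [-0.07, 0.998, 0.001, 0.002]
ft_force: [-0.4, 0.3, -0.8]
width: 0.0431
grip_force: 0.0
```

```bash
sed -i 's/C=(.5666,-.219,-9.5)/C=(.568,-.2196,-9.5)/' plan.py; python3 -c "
from plan import *
go('C',.1)"
```

```text
C t 18.5 pos [0.622  0.1606 0.2003] tilt [ 0.004  0.001 -1.   ] turn 17.5 shift cm x,y,z after turn [ -0.94 -38.39  10.03] F [-0.4  0.3 -0.8] w 0.0431 g 0.0 q7 1.49
```

Call:
arm_command(
  moves=[0,0,0,5.9,0,0,0,5.8,0,0,0,5.8,0,-3.2,0,0,0,-3.2,0,0,-0.1,-3.2,0,0,-0.1,-3.2,0,0,-0.1,-3.2,0,0,-0.1,-3.2,0,0,-0.1,-3.2,0,0,-0.1,-3.2,0,0,-0.1,-3.2,0,0],
)

```text
time: 19.5
ee_pos: [0.5795, -0.1261, 0.1972]
eef_rot: [0.083, 0.997, 0.0, -0.001]
ft_force: [0.1, 0.4, 0.7]
width: 0.0436
grip_force: 0.0
```

Call:
arm_command(
  moves=[-0.1,-3.2,1,0,-0.1,-3.2,1,0,-0.1,-3.2,1,0,0,0,2,0,0,0,2,0,0,0,2,0,0,0,2,0,0,0,0,0,0,0,0,0,0,0,0,0],
)

```text
time: 20.33
ee_pos: [0.5679, -0.2201, 0.0887]
eef_rot: [0.083, 0.997, -0.0, 0.0]
ft_force: [1.1, -0.4, 0.5]
width: 0.0436
grip_force: 0.0
```

```bash
python3 -c "
from plan import *
go('C',.007)"
```

```text
C t 20.3333 pos [ 0.5679 -0.2201  0.0887] tilt [ 0.001 -0.    -1.   ] turn 0.0 shift cm x,y,z after turn [-0.    0.05  8.17] F [ 1.1 -0.4  0.5] w 0.0436 g 0.0 q7 1.9
```

Right on. I'll descend, and measure the placed right stick while the crib is unobstructed.

Call:
arm_command(
  moves=[0,0.05,2,0,0,0,2,0,0,0,1.5,0,0,0,1,0,0,0,0.8,0,0,0,0.5,0,0,0,0.3,0,0,0,0,0,0,0,0,0,0,0,0,0],
)

```text
time: 21.17
ee_pos: [0.5681, -0.2196, 0.0075]
eef_rot: [0.083, 0.997, -0.0, 0.001]
ft_force: [-0.2, -0.1, -0.5]
width: 0.0434
grip_force: 0.0
```

Call:
arm_command(
  moves=[0,0,0,0,0,0,0,0,0,0,0,0,0,0,0,0,0,0,0,0,0,0,0,0],
  fingers=0,
)

```text
time: 21.67
ee_pos: [0.5677, -0.2194, 0.0069]
eef_rot: [0.083, 0.997, 0.0, 0.0]
ft_force: [-1.0, 0.3, 0.8]
width: 0.0181
grip_force: 15.0
```

Run:
```python
from plan import *
go('C',.0076)
for n in("top","scene"): cv2.imwrite(f"pics/{n}5.png",r.camera(n)[:,:,::-1])
a=cv2.imread("pics/scene5.png")[160:270,310:450]; b=cv2.imread("pics/top5.png")[175:295,215:335]
cv2.imwrite("pics/c7.png",np.hstack([cv2.resize(a,(400,400)),cv2.resize(b,(400,400))]))
g=lambda a,b:np.arange(a,b,.0005); yaw=np.radians(7.5)
for n in("scene","top"):
    im=cv2.imread(f"pics/{n}5.png")[:,:,::-1].copy()
    for x0 in(-.03,-.01,.01,.03): print(n,'top stick/legs y at',x0,edges(rect(n,im,O,yaw,.120,g(x0-.003,x0+.003),g(-.1,.1)).mean(0),g(-.1,.1)))
    for z in(.111,.129): print(n,'ends z',z,edges(rect(n,im,O,yaw,z,g(-.1,.1),g(-.063,-.055)).mean(1),g(-.1,.1)))
```

```text
C t 21.6667 pos [ 0.5677 -0.2194  0.0069] tilt [ 0.  0. -1.] turn 0.01 shift cm x,y,z after turn [-0.03 -0.02 -0.07] F [-1.   0.3  0.8] w 0.0181 g 15.0 q7 1.94
scene top stick/legs y at -0.03 [np.float64(-92.0), np.float64(-43.0), np.float64(16.6), np.float64(44.7)]
scene top stick/legs y at -0.01 [np.float64(-91.9), np.float64(-43.4), np.float64(16.9), np.float64(44.2)]
scene top stick/legs y at 0.01 [np.float64(-91.7), np.float64(-43.4), np.float64(16.9), np.float64(43.8)]
scene top stick/legs y at 0.03 [np.float64(-91.4), np.float64(-43.2), np.float64(16.6), np.float64(43.3)]
scene ends z 0.111 [np.float64(-74.7), np.float64(66.5)]
scene ends z 0.129 [np.float64(-70.5), np.float64(71.6)]
top top stick/legs y at -0.03 [np.float64(-65.6), np.float64(-45.4), np.float64(43.5), np.float64(62.9)]
top top stick/legs y at -0.01 [np.float64(-66.1), np.float64(-45.0), np.float64(44.3), np.float64(62.3)]
top top stick/legs y at 0.01 [np.float64(-65.7), np.float64(-45.0), np.float64(44.6), np.float64(61.8)]
top top stick/legs y at 0.03 [np.float64(-66.0), np.float64(-44.4), np.float64(43.1), np.float64(62.2)]
top ends z 0.111 [np.float64(-73.6), np.float64(59.9)]
top ends z 0.129 [np.float64(-75.4), np.float64(57.6)]
```

View pics/c7.png

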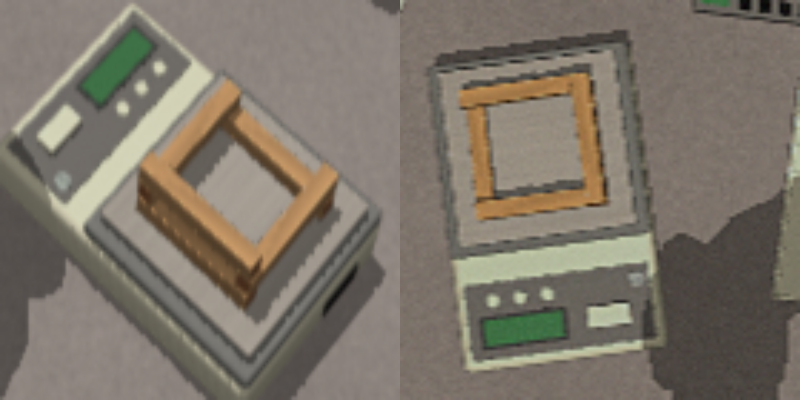

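The right top stick sits squarely above base1, within about 1–2 mm. Lift C and turn it for the left side.

Call:
arm_command(
  moves=[0,0,-0.5,0,0,0,-1,0,0,0,-2,0,0,0,-2.5,0,0,0,-2.5,0,0,0,-2.5,0,0,0,-2.5,0,0,0,-2.5,0,0,0,-1.5,-5.5,0,0,0,-5.5,0,0,0,-5.5,0,0,0,0],
)

```text
time: 22.77
ee_pos: [0.5678, -0.2197, 0.1831]
eef_rot: [-0.063, 0.998, -0.0, 0.001]
ft_force: [0.1, 0.0, -0.9]
width: 0.0182
grip_force: 15.0
```

```bash
cat >> plan.py <<'E'
T['tl']=(*(b2+rot(7)@[.0008,-.0014]),7.0)
E
python3 -c "
from plan import *
go('tl',.18)"
```

```text
tl t 22.7667 pos [ 0.5678 -0.2197  0.1831] tilt [ 0.001 -0.    -1.   ] turn 0.25 shift cm x,y,z after turn [-10.36  48.36   0.31] F [ 0.1  0.  -0.9] w 0.0182 g 15.0 q7 2.14
```

Call:
arm_command(
  moves=[-0.65,3,0,0.2,-0.65,3,0,0,-0.65,3,0,0,-0.65,3,0,0,-0.65,3,0,0,-0.65,3,0,0,-0.65,3,0,0,-0.65,3,0,0,-0.65,3,0,0,-0.65,3,0,0,-0.65,3,0,0,-0.65,3,0,0],
)

```text
time: 23.77
ee_pos: [0.6022, 0.1486, 0.1823]
eef_rot: [-0.057, 0.998, 0.0, 0.0]
ft_force: [0.7, 0.0, -0.3]
width: 0.0183
grip_force: 15.0
```

Call:
arm_command(
  moves=[-0.65,3,0,0,-0.65,3,0,0,-0.65,3,0,0,-0.65,3,0,0,0,0,1,0,0,0,1.5,0,0,0,1.5,0,0,0,1,0,0,0,0,0,0,0,0,0,0,0,0,0],
)

```text
time: 24.68
ee_pos: [0.6144, 0.2695, 0.133]
eef_rot: [-0.059, 0.998, 0.0, 0.001]
ft_force: [0.2, 0.2, 0.4]
width: 0.0178
grip_force: 15.0
```

```bash
python3 -c "
from plan import *
go('tl',.1139)"
```

```text
tl t 24.6833 pos [0.6144 0.2695 0.133 ] tilt [ 0.001  0.001 -1.   ] turn -0.25 shift cm x,y,z after turn [0.23 0.37 1.91] F [0.2 0.2 0.4] w 0.0178 g 15.0 q7 1.32
```

Call:
arm_command(
  moves=[0.1,0.2,0.3,-0.3,0.1,0.17,0.3,0,0,0,0.3,0,0,0,0.3,0,0,0,0.3,0,0,0,0.2,0,0,0,0.1,0,0,0,0.03,0,0,0,0,0,0,0,0,0,0,0,0,0],
)

```text
time: 25.6
ee_pos: [0.6115, 0.2729, 0.1139]
eef_rot: [-0.062, 0.998, 0.0, 0.0]
ft_force: [-4.3, -1.4, 4.8]
width: 0.018
grip_force: 15.0
```

```bash
python3 -c "
from plan import *
go('tl',.1139)"
```

```text
tl t 25.6 pos [0.6115 0.2729 0.1139] tilt [ 0.  0. -1.] turn 0.1 shift cm x,y,z after turn [-0.01  0.01 -0.  ] F [-4.3 -1.4  4.8] w 0.018 g 15.0 q7 1.32
```

Call:
arm_command(
  moves=[0,0,0,0,0,0,0,0,0,0,0,0,0,0,0,0,0,0,-0.5,0,0,0,-1,0,0,0,-2,0,0,0,-2.5,0,0,0,-2.5,0,0,0,0,0,0,0,0,0],
  fingers=50,
)

```text
time: 26.52
ee_pos: [0.6125, 0.2733, 0.2013]
eef_rot: [-0.062, 0.998, 0.001, 0.002]
ft_force: [-0.3, -0.3, -0.2]
width: 0.0436
grip_force: 0.0
```

```bash
python3 -c "
from plan import *
go('key',.1)"
```

```text
key t 26.5167 pos [0.6125 0.2733 0.2013] tilt [ 0.004  0.002 -1.   ] turn -0.4 shift cm x,y,z after turn [ 18.09 -10.46  10.13] F [-0.3 -0.3 -0.2] w 0.0436 g 0.0 q7 1.31
```

Call:
arm_command(
  moves=[1.8,-1.07,0,0,1.8,-1.07,0,0,1.8,-1.07,0,0,1.8,-1.07,0,0,1.8,-1.07,0,0,1.8,-1.07,0,0,1.8,-1.07,0,0,1.8,-1.07,0,0,1.8,-1.07,0,0,1.8,-1.07,0,0,0,0,0,0,0,0,0,0],
  fingers=0,
)

```text
time: 27.52
ee_pos: [0.4456, 0.1442, 0.1986]
eef_rot: [-0.062, 0.998, 0.0, -0.0]
ft_force: [0.1, 0.4, 0.1]
width: 0.0005
grip_force: 0.0
```

```bash
sed -i 's/key=(.4468,.1460,7.5)/key=(.4485,.144,7.5)/' plan.py
python3 - <<'E'
from plan import *
go('key',.063)
for n in("top","scene"): cv2.imwrite(f"pics/{n}6.png",r.camera(n)[:,:,::-1])
a=cv2.imread("pics/scene6.png")[160:270,310:450]; b=cv2.imread("pics/top6.png")[175:295,215:335]
cv2.imwrite("pics/c8.png",np.hstack([cv2.resize(a,(400,400)),cv2.resize(b,(400,400))]))
E
```

```text
key t 27.5167 pos [0.4456 0.1442 0.1986] tilt [-0.     0.001 -1.   ] turn -0.42 shift cm x,y,z after turn [-0.29 -0.05 13.56] F [0.1 0.4 0.1] w 0.0005 g 0.0 q7 1.28
```

View pics/c8.png

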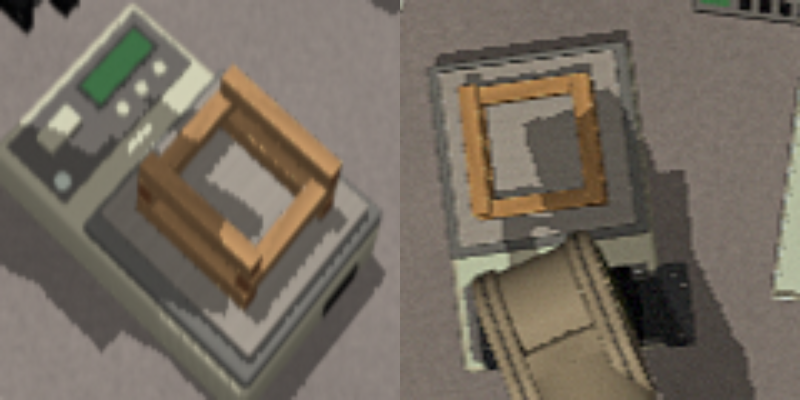

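The crib is complete and square in both views, three layers with the top pair above the bases. Next is the key.

Call:
arm_command(
  moves=[-0.3,-0.05,2,-0.4,0,0,2.5,0,0,0,2.5,0,0,0,2.5,0,0,0,2,0,0,0,1.2,0,0,0,0.6,0,0,0,0,0,0,0,0,0,0,0,0,0],
)

```text
time: 28.45
ee_pos: [0.4499, 0.1448, 0.0664]
eef_rot: [-0.066, 0.998, 0.0, 0.001]
ft_force: [0.5, 1.1, 1.4]
width: 0.0007
grip_force: 0.0
```

Run:
```python
from plan import *
go('key',.06)
g=lambda a,b:np.arange(a,b,.0005); yaw=np.radians(7.5)
n='scene'
for t in('5','6'):
    im=cv2.imread(f"pics/{n}{t}.png")[:,:,::-1].copy()
    for y0 in(-.03,-.015,0): print(t,y0,edges(rect(n,im,O,yaw,.102,g(-.085,-.03),g(y0-.003,y0+.003)).mean(1),g(-.085,-.03)),'back',edges(rect(n,im,O,yaw,.102,g(.03,.085),g(y0-.003,y0+.003)).mean(1),g(.03,.085)))
```

```text
key t 28.45 pos [0.4499 0.1448 0.0664] tilt [ 0.001  0.001 -1.   ] turn 0.02 shift cm x,y,z after turn [ 0.15 -0.06  0.64] F [0.5 1.1 1.4] w 0.0007 g 0.0 q7 1.35
5 -0.03 [np.float64(-73.6), np.float64(-49.1)] back [np.float64(40.9), np.float64(63.9)]
5 -0.015 [np.float64(-74.2), np.float64(-50.2)] back [np.float64(41.3), np.float64(63.6)]
5 0 [np.float64(-74.5), np.float64(-50.3)] back [np.float64(40.9), np.float64(63.4)]
6 -0.03 [np.float64(-73.2), np.float64(-49.2)] back [np.float64(40.6), np.float64(64.0)]
6 -0.015 [np.float64(-73.4), np.float64(-50.1)] back [np.float64(41.3), np.float64(63.7)]
6 0 [np.float64(-74.8), np.float64(-50.3)] back [np.float64(40.9), np.float64(63.4)]
```

Nothing in the crib has shifted. Pressing.

Call:
arm_command(
  moves=[0.1,-0.05,0.3,0,0,0,0.3,0,0,0,0.2,0,0,0,0.15,0,0,0,0.1,0,0,0,0,0,0,0,0,0,0,0,0,0],
)

```text
time: 29.12
ee_pos: [0.4487, 0.144, 0.056]
eef_rot: [-0.065, 0.998, 0.0, 0.0]
ft_force: [-3.3, -1.5, 14.1]
width: 0.0007
grip_force: 7.0
```

The reading is 14 N at z = 0.056, so the key is at its stop. Raise.

Call:
arm_command(
  moves=[0,0,0,0,0,0,-0.3,0,0,0,-0.5,0,0,0,-1,0,0,0,-2,0,0,0,-2.5,0,0,0,-2.5,0,0,0,-2.5,0,0,0,-1,0,0,0,0,0,0,0,0,0,0,0,0,0],
)

```text
time: 30.12
ee_pos: [0.4475, 0.1435, 0.1769]
eef_rot: [-0.066, 0.998, -0.0, -0.001]
ft_force: [-0.0, -0.1, 0.2]
width: 0.0007
grip_force: 0.0
```

Run:
```python
from plan import *
go('key',.2)
im=r.camera("scene"); cv2.imwrite("pics/scene7.png",im[:,:,::-1])
a=cv2.absdiff(cv2.imread("pics/scene7.png"),cv2.imread("pics/scene6.png"))[160:270,310:450].max(2); print((a>40).sum())
r.close_job()
```

```text
key t 30.1167 pos [0.4475 0.1435 0.1769] tilt [-0.002 -0.001 -1.   ] turn 0.02 shift cm x,y,z after turn [-0.1   0.04 -2.31] F [-0.  -0.1  0.2] w 0.0007 g 0.0 q7 1.3
376
the job is handed in; nothing more can be done
```

The crib is complete, three layers of two with the added sticks within about 1–2 mm of their places, and I pressed the print key to its stop, released it and handed the job in at about 30 s.

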